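# Turn the gasketed access panel over and refit it to its sloping case

## Robot

A 7-joint arm with a two-finger parallel gripper is mounted at the origin on a cart in front of the work surface, level with it; the furniture and walls round the work are solid. World frame = base frame: x ahead of the robot, y to its left, z up, the work surface at z = 0. Lengths are in m, angles in rad, forces in N, time in s.
With the tool pointing down it reaches from about 0.4 to 0.925 m from the base axis. Payload 5.6 kg.
Tool frame: the origin (TCP) lies between the finger pads; the fingertips stand 8 mm ahead of it and the grasp point (between the pads) lies 11 mm behind it (r.tip_extent is the distance from the TCP to the fingertips, in m); z points along the fingers, y is the line along which they close (so a half turn about z gives the same grasp; the last joint's range is limited). The gripper opens to 85 mm and grips with 20 to 120 N. Pads are 22 mm wide; open, the fingers measure 114 mm over their backs; the gripper's body (76 mm by 85 mm) begins 54 mm behind the grasp point. The pads swing forward as they close: fully open they stand 13 mm farther back than shut.
Start: joints at [-1.159, 0.468, -0.012, 1.603, 0.006, 1.071, -0.056], TCP at [0.286, 0.584, 0.239] pointing down, gripper open.
Joint ranges: [-2.53, 2.53], [-0.31, 2.02], [-1.57, 1.55], [0.28, 2.44], [-1.29, 4.43], [0.15, 1.84], [-2.92, 2.92]. Speed limits (rad/s): [2.57, 2.57, 3.14, 3.14, 3.14, 3.14, 3.14].

## Interface

Orientations are given as a 3x3 rotation matrix whose columns are the frame's x, y, z axes.
In Python, from station import observe, grab_frame, get_calibration, r, find_in, mark_of gives the robot as it stands. The module is installed in compiled form; this text tells all that it offers.
- The arm moves only by the tool arm_command, never from a script. Its argument "deltas" is a list of rows, each an object with "slide": the shift along the world's x, y, z in mm, a list of three; "roll": the turn about the world's z in rad. In form: [{"slide": [tx, ty, tz], "roll": roll}, ...]. A call has 1 to 8 rows; each row shifts and turns the commanded pose from where the row before left it; what a row does not reach is not made up. A row lasts 1/10 s, in which the tool goes at most 50 mm and 8.59 degrees, less where a joint would pass 70% of its speed; a pose out of reach is approached as far as the arm can. A call is refused whole if a number of a shift passes 50 or a number of a turn 0.15, either way. A call with a gripper value outside its range is refused whole. "grip" is the finger opening in mm, from 0 to 85.4, set as the call begins (left out, the last holds). The fingers move at their own pace and stop on an object; "force" is the grip in N (left out, the last holds). Time passes only in rows, so rows that do not move let the fingers close. It gives the time, the measured TCP pose, the force, the opening and the grip force at its end, in the units of the state.
- observe(): the state, without advancing time (a new reading comes with each control period).
- grab_frame(name): name is "scene" or "top" or "wrist"; returns the picture (384x512x3 uint8, blue, green, red); there is no depth.
- get_calibration(name): a dict with "camera_matrix" (3x3 intrinsics, pixels), "R" (3x3) and "t" (3): a world point X has camera coordinates R X + t; the wrist camera has in their place "T_tool_cam" (4x4, takes a point from camera to tool coordinates, whose origin is the TCP and whose axes are the flange's). Camera axes: x right, y down, z forward; pixel columns grow to the right and rows downward; lengths in m; the calibration is good to about 2 mm. A picture is of the moment at which its call begins: read the wrist's pose just before it. get_calibration takes no time and is no camera call.
- r.sign_off(): hands the job in; it is judged then, once.
Trained networks look in the newest picture that a camera, given by its name, has taken for a name from the list of things; names that differ only in an ending like _2 or _b are one class to them, and where a whole thing is asked for, a point or a joint stands for the part that bears it (a point fixed in the world has none). Each returns a list of dicts, best first, with "score" (0 to 1); they miss things now and then, are a little off and sometimes report something else, mostly with a low value. They report only what shows in the picture. A call takes as long as a camera call.
- find_in(camera, name): "point" ([column, row] as shares, 0 to 1, of the picture: columns of its width, rows of its height, amid what is visible of it).
- mark_of(camera, name): "point" ([column, row] as shares, 0 to 1, of the picture: columns of its width, rows of its height: a listed point, or the origin of a listed thing).
The state is a dict: "t": time; "q": joint angles; "joint_velocities": joint speeds; "tau": joint torques, N m; "eef_pos": TCP position; "eef_rot": TCP orientation; "ft_force": force on the tool from outside, world axes, zero at the start; "wrist_torque": the same for the moment, N m; "opening": opening from 0.0 (shut) to 1.0 (fully open); "grasp_force": force on a finger pad.
Only numpy, scipy, OpenCV 4.12 (cv2) and the standard library are available. Lean on these libraries where they do the work, as an engineer would, in place of code of your own. Each camera call takes 0.05 s, during which the arm holds its last target. There are 200 camera calls.

## Task

The case's aluminium access panel lies gasket side up on the granite surface plate, too wide to grip across: slide it out past the edge of the granite until you can get a finger under its bare margin, take it by that margin and turn it over. Set it on the sloping front of the grey case, gasket against the case and gasket end down, with its lower edge all the way down in the channel behind the lip, and let go of it. Leave the tools and small parts lying around where they are.

Things in the scene. Friction and masses are not known exactly. Their poses are not given: they have to be found in the camera images.
- granite: Black granite surface plate, 150 (x) x 180 (y) x 50 mm thick, on three 20 mm rubber feet, fixed; its flat polished top is 70 mm above its origin. Origin: centre of its underside at desk level, z up; its -x side faces to the robot's right, where there is room beside it.
- panel: Loose flat aluminium panel, 120 (x) x 140 (y) x 4 mm, 0.13 to 0.27 kg, friction on granite about 0.35. Origin: centre of its plain outer face, which lies on the granite; z points out of the other face, with a black rubber gasket frame 2 mm high, 8 mm wide, over x = -18 to +48 and y = -62 to +62 mm. The margin from x = -60 to -18 mm is bare: grip it there.
- panel_bare_edge (a point): Middle of the panel's bare edge (x = -60 mm, half way through the thickness); it points to the robot's right at the start, over the granite's own -x side, and ends up at the top.
- panel_gasket_edge (a point): Middle of the panel's opposite edge (x = +60 mm, half way through the thickness), 12 mm from the gasket; it ends up at the bottom, in the channel.
- case: Grey sheet-metal instrument case, 140 deep (x) x 154 wide (y) x 114 mm high, fixed, with a sloping front that faces its own -x and rises 55 degrees from level. Origin: centre of its underside at desk level, z up.
- case_seat (a point): Middle of the channel floor at the foot of the slope, in the plane of the sloping rim. x points up the slope, y along the channel (level), z straight out of the slope. A seated panel stands on this floor between two side cheeks 148 mm apart (8 mm proud of the rim), its outer face 6 mm out from the rim.
- yellow_screwdriver: Screwdriver with a yellow handle lying between granite and case, 22 x 154 x 22 mm; origin under its middle. To be left alone.
- blue_pliers: Pliers with blue handles at the right, behind the case, 57 x 182 x 12 mm; origin under the middle. To be left alone.
- red_cutter: Small cutter with red handles in front, 34 x 110 x 8 mm; origin under its middle. To be left alone.
- hose_union: Brass hose union standing on its hex behind the granite, 21 x 24 x 48 mm; origin under its middle. To be left alone.
- swabs: Green pack at the left, 58 x 100 x 18 mm; origin under its middle. To be left alone.
- case_lip (a point): Top of the channel's lip, middle: 10 mm up the slope from case_seat and 11 mm out from the rim (inner side). Above it the lip flares outward for 6 mm more. So the channel is 11 mm wide and 10 mm deep.
- case_notch (a point): Foot of the finger notch, in the plane of the rim, 82 mm up the slope from case_seat. The notch is 76 mm wide, open from here to the rim's top (112 mm up) and 37 mm back into the roof: room for the finger behind the panel. 8 mm of a seated panel stands above the rim.

How it is judged:
On the way, in this order (a step that is already met when the one before it is completed fails the run):
1. the panel lies flat on the granite with its bare edge at least 20 mm past an edge of the granite (angle between panel's own z axis and vertical below 0.1 rad and height (world z) of panel above 0.065 m and (x of panel_bare_edge in the frame of granite below -0.095 m or x of panel_bare_edge in the frame of granite above 0.095 m or y of panel_bare_edge in the frame of granite below -0.11 m or y of panel_bare_edge in the frame of granite above 0.11 m)), for 0.2 s.
2. the panel is taken up clear of the granite, bare edge uppermost (contact force between panel and the fingers above 1 N and contact force between panel and granite below 0.05 N and height (world z) of panel_bare_edge above 0.13 m), for 0.1 s.
At the end, for the whole second after the job is handed in: The panel stands on the sloping front of the case, gasket side against the rim (its face within 5 degrees of the slope) and bare edge up, its lower edge in the channel and within 4 mm of the channel floor, level to 4 degrees, at rest and let go (x of panel_gasket_edge in the frame of case_seat between -0.004 and 0.004 m and z of panel_gasket_edge in the frame of case_seat between 0 and 0.01 m and angle between panel's own z axis and vertical above 1.9 rad and angle between the z axis of panel and the z axis of case_seat, either way round below 0.09 rad and angle between the y axis of panel and the y axis of case_seat, either way round below 0.07 rad and linear speed of panel below 0.02 m/s); the robot touches nothing.
It fails at once if a tool or small part lying around is moved more than 30 mm (distance of any of yellow_screwdriver, blue_pliers, red_cutter, hose_union, swabs from where it was at the start of the episode above 0.03 m).
It also fails if it takes over 51 s, if anything falls off the work surface, if the arm or the gripper's body presses on something with over 40 N, if the wrist force passes 120 N, or if a joint passes its speed limit or range.

## Working session

There is one attempt and no reset: what is moved stays moved. The work goes in short steps, Python scripts to look and compute and a tool call to move; the robot and the scene stay as the last step left them, time stands still between calls to the robot, and variables do not carry over. Pictures are saved under pics/ and viewed, at most 10 in all, crops included, and the job is handed in when it is done.

Besides the shell and the picture viewer there is one more tool, called after ">>>" in YAML: its name, and indented under it one key for each argument. arm_command: Moves the arm, as the interface text tells. Its arguments: {"type":"object","properties":{"deltas":{"type":"array","items":{"type":"object","properties":{"slide":{"type":"array","items":{"type":"number"}},"roll":{"type":"number"}}}},"grip":{"type":"number"},"force":{"type":"number"}},"required":["deltas"]}

```bash
mkdir -p pics; cat > h.py <<'E'
import numpy as np, cv2
from station import observe, grab_frame, get_calibration, r, find_in, mark_of
def ray(cam,p):
    c=get_calibration(cam);K=np.array(c["camera_matrix"]);R=np.array(c["R"]);t=np.array(c["t"])
    d=R.T@np.linalg.solve(K,[p[0]*512,p[1]*384,1]);return -R.T@t,d
def atz(cam,p,z):
    o,d=ray(cam,p);return o+d*(z-o[2])/d[2]
def proj(cam,X):
    c=get_calibration(cam);v=np.array(c["camera_matrix"])@(np.array(c["R"])@X+np.array(c["t"]));return v[:2]/v[2]
E
python3 - <<'E'
from h import *
Z=dict(granite=0,panel=.07,panel_bare_edge=.072,panel_gasket_edge=.072,case=0,case_seat=None,case_lip=None,case_notch=None,yellow_screwdriver=0,blue_pliers=0,red_cutter=0,hose_union=0,swabs=0)
ims=[]
for c in("scene","top"):
    ims.append(grab_frame(c)); cv2.imwrite(f"pics/{c}0.png",ims[-1])
pts={}
for n,z in Z.items():
    for c in("scene","top"):
        m=mark_of(c,n)
        if m:
            pts[n,c]=m[0]["point"]
            print(n,c,round(m[0]["score"],2),np.round(m[0]["point"],3), np.round(atz(c,m[0]["point"],z),3) if z is not None else '')
    if (n,"scene") in pts and (n,"top") in pts:
        (a,u),(b,v)=ray("scene",pts[n,"scene"]),ray("top",pts[n,"top"])
        s=np.linalg.lstsq(np.c_[u,-v],b-a,rcond=None)[0]
        print("   tri",np.round((a+u*s[0]+b+v*s[1])/2,3),"gap",round(float(np.linalg.norm(a+u*s[0]-b-v*s[1])),4))
print(observe())
cv2.imwrite("pics/both.png",cv2.resize(np.hstack(ims),(800,300)))
E
```

```text
granite scene 0.77 [0.416 0.501] [0.476 0.156 0.   ]
panel scene 0.9 [0.41  0.476] [0.461 0.146 0.07 ]
panel top 0.86 [0.39  0.519] [0.466 0.139 0.07 ]
   tri [0.462 0.141 0.074] gap 0.0071
panel_bare_edge scene 0.86 [0.44 0.5 ] [0.467 0.078 0.072]
panel_bare_edge top 0.73 [0.425 0.515] [0.469 0.085 0.072]
   tri [0.472 0.085 0.062] gap 0.0015
panel_gasket_edge scene 0.86 [0.381 0.46 ] [0.445 0.2   0.072]
panel_gasket_edge top 0.73 [0.341 0.529] [0.454 0.214 0.072]
   tri [0.458 0.219 0.047] gap 0.0006
case scene 0.75 [0.599 0.726] [ 0.444 -0.283  0.   ]
case top 0.76 [0.658 0.556] [ 0.431 -0.286  0.   ]
   tri [ 0.433 -0.286  0.014] gap 0.0085
case_seat scene 0.8 [0.563 0.751] 
case_seat top 0.81 [0.649 0.603] 
   tri [ 0.376 -0.268  0.011] gap 0.0049
case_lip scene 0.64 [0.753 0.729] 
case_notch scene 0.93 [0.596 0.695] 
case_notch top 0.83 [0.663 0.55 ] 
   tri [ 0.43  -0.278  0.074] gap 0.0034
yellow_screwdriver scene 0.59 [0.517 0.614] [ 0.469 -0.094  0.   ]
yellow_screwdriver top 0.49 [0.541 0.519] [ 0.478 -0.097  0.   ]
   tri [ 0.474 -0.095 -0.002] gap 0.0092
blue_pliers scen
[... 729 characters left out ...]
array([ 1.40186890e-03,  9.15818419e-04, -8.15367507e-04, -1.26211692e-03,
       -3.54712338e-04,  2.95082009e-05, -7.27744586e-04]), 'tau': array([-2.68952354e-04, -5.32221651e+01,  2.13645579e-02, -2.51630938e+01,
        1.14762434e-02,  1.27950418e-03, -7.22185149e-06]), 'eef_pos': array([0.28555721, 0.58392752, 0.23930096]), 'eef_rot': array([[-8.98324458e-01,  4.39332635e-01,  6.41980783e-05],
       [ 4.39332637e-01,  8.98324459e-01,  1.87153149e-05],
       [-4.94484554e-05,  4.50167361e-05, -9.99999998e-01]]), 'ft_force': array([-0.06862257, -0.22538333, -1.18795517]), 'wrist_torque': array([-0.03841637,  0.01022915,  0.01976373]), 'grasp_force': 0.0, 'opening': 0.9998840035699893}
```

View pics/scene0.png

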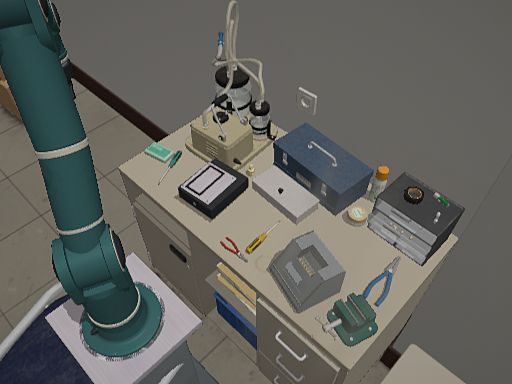

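View pics/top0.png

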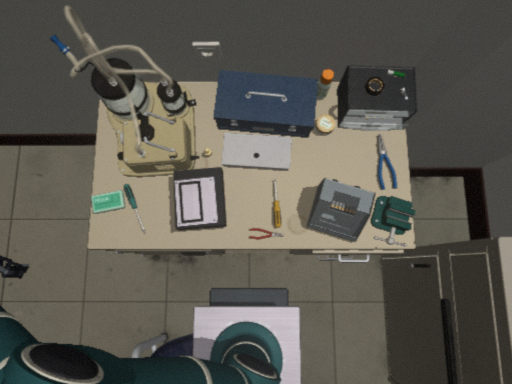

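Scene: the arm is at the left. The granite and panel are at top-view px (198,198), the case at (340,208) with its slope facing the robot, and the screwdriver at (276,205). About 110 mm is free left of the granite.

The tool only moves and yaws, so I'll tip the panel over the granite edge instead of tilting the hand. First I'll take a closer look with the wrist camera.

>>> arm_command:
  deltas:
    - {"slide": [23, -40, 14], "roll": -0.12}
    - {"slide": [23, -40, 14], "roll": -0.12}
    - {"slide": [23, -40, 14], "roll": -0.12}
    - {"slide": [23, -40, 14], "roll": -0.12}
    - {"slide": [23, -40, 14], "roll": -0.12}
    - {"slide": [23, -40, 14], "roll": -0.12}
    - {"slide": [23, -40, 14], "roll": -0.12}
    - {"slide": [23, -40, 14], "roll": -0.12}

```text
t: 2.2
eef_pos: [0.4702, 0.2621, 0.3522]
eef_rot: [[-0.151, 0.989, 0.001], [0.989, 0.151, 0.001], [0.001, 0.001, -1.0]]
ft_force: [0.4, 0.1, -0.3]
opening: 1.0
grasp_force: 0.0
```

```bash
python3 - <<'E'
from h import *
s=observe();print(s["eef_pos"],np.round(s["eef_rot"],3),s["t"],s["q"])
im=grab_frame("wrist");cv2.imwrite("pics/w1.png",im)
c=get_calibration("wrist");print(np.round(c["T_tool_cam"],3),c["camera_matrix"])
E
```

```text
[0.47019091 0.26214077 0.35223078] [[-0.151  0.989  0.001]
 [ 0.989  0.151  0.001]
 [ 0.001  0.001 -1.   ]] 2.2 [-0.83627377  0.17276296  0.30630291  1.75563811 -0.05554482  1.22075038
 -0.36411911]
[[ 0.001 -0.955 -0.297  0.076]
 [ 1.     0.001  0.     0.001]
 [ 0.    -0.297  0.955 -0.135]
 [ 0.     0.     0.     1.   ]] [[290.06644585   0.         257.45456413]
 [  0.         290.06644585 195.34584248]
 [  0.           0.           1.        ]]
```

View pics/w1.png

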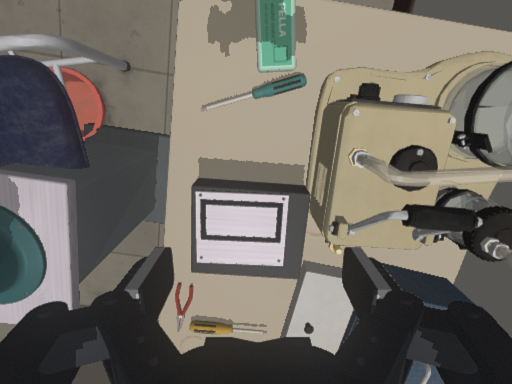

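The wrist view (up is +y) shows the panel's bright plate at about (196-287, 191-267) and the granite at about (190-307, 180-278). The teal screwdriver lies at y beyond row 100. Next I'll measure the corners.

```bash
cat >> h.py <<'E'
def wray(u,v,s):
    c=get_calibration("wrist");T=np.array(c["T_tool_cam"]);R=s["eef_rot"]
    d=R@T[:3,:3]@np.linalg.solve(np.array(c["camera_matrix"]),[u,v,1]);return R@T[:3,3]+s["eef_pos"],d
def wz(u,v,z,s):
    o,d=wray(u,v,s);return (o+d*(z-o[2])/d[2])[:2]
def rect(mask,z,s):
    cs=max(cv2.findContours(mask.astype(np.uint8),cv2.RETR_EXTERNAL,cv2.CHAIN_APPROX_NONE)[0],key=cv2.contourArea)[:,0]
    P=np.array([wz(u,v,z,s) for u,v in cs],np.float32)
    c,(w,h),a=cv2.minAreaRect(P);return np.round(c,4),np.round((w,h),4),round(a,1)
E
python3 - <<'E'
from h import *
s=observe();im=cv2.imread("pics/w1.png");g=im.min(2).astype(int);sat=im.max(2).astype(int)-g
R=np.zeros(g.shape,bool);R[175:282,185:312]=1
p=R&(g>110)&(sat<40)
p[:, :]=p
print("panel",rect(cv2.morphologyEx(p.astype(np.uint8),cv2.MORPH_OPEN,np.ones((3,3))),.074,s))
d=R&(im.max(2)<75)
m=cv2.morphologyEx((d|p).astype(np.uint8),cv2.MORPH_OPEN,np.ones((5,5)))
print("granite",rect(m,.07,s))
for n,pt in dict(TL=(194,180),TR=(307,185),BR=(304,278),BL=(190,272)).items(): print(n,wz(*pt,.07,s))
for n,pt in dict(TL=(196,191),TR=(287,192),BR=(286,265),BL=(193,267)).items(): print('p',n,wz(*pt,.074,s))
print("driver",wz(203,109,.0,s),wz(305,80,.01,s),wz(300,95,.01,s)," pump",wz(310,180,0.02,s))
E
```

```text
panel (array([0.4679, 0.1411]), array([0.1408, 0.1214]), 5.1)
granite (array([0.4732, 0.1316]), array([0.1843, 0.1831]), 3.5)
TL [0.38943966 0.21031866]
TR [0.558054   0.22526128]
BR [0.58300528 0.066349  ]
BL [0.39397777 0.05283418]
p TL [0.39432402 0.19491266]
p TR [0.52945177 0.21153802]
p BR [0.54837099 0.08896058]
p BL [0.39887442 0.06539738]
driver [0.38272836 0.31082441] [0.53687993 0.37534073] [0.53314017 0.35272525]  pump [0.57237818 0.2220967 ]
```

```bash
python3 - <<'E'
from h import *
im=cv2.imread("pics/w1.png");g=im.mean(2).astype(int)
print("col240 r150-200",list(g[150:200,240]));print("col240 r255-285",list(g[255:288,240]))
print("row230 c180-210",list(g[230,180:210]));print("row230 c275-315",list(g[230,275:315]))
cv2.imwrite("pics/w1c.png",cv2.resize(im[150:290,175:325],None,fx=4,fy=4,interpolation=cv2.INTER_NEAREST))
E
```

```text
col240 r150-200 [np.int64(162), np.int64(160), np.int64(159), np.int64(160), np.int64(160), np.int64(161), np.int64(160), np.int64(159), np.int64(161), np.int64(161), np.int64(154), np.int64(114), np.int64(109), np.int64(111), np.int64(111), np.int64(112), np.int64(110), np.int64(110), np.int64(110), np.int64(111), np.int64(111), np.int64(110), np.int64(110), np.int64(111), np.int64(111), np.int64(111), np.int64(110), np.int64(111), np.int64(112), np.int64(109), np.int64(91), np.int64(55), np.int64(50), np.int64(52), np.int64(53), np.int64(52), np.int64(53), np.int64(52), np.int64(55), np.int64(67), np.int64(73), np.int64(61), np.int64(80), np.int64(150), np.int64(209), np.int64(211), np.int64(210), np.int64(211), np.int64(212), np.int64(211)]
col240 r255-285 [np.int64(210), np.int64(210), np.int64(210), np.int64(212), np.int64(214), np.int64(215), np.int64(212), np.int64(210), np.int64(200), np.int64(125), np.int64(82), np.int64(82), np.int64(81), np.int64(80), np.int64(81), np.int64(82), np.int64(81), np.int64(80), np.int64(79), np.int64(81), np.int64(109), np.int64(160), np.int64(
[... 505 characters left out ...]
4(59), np.int64(61), np.int64(61), np.int64(82), np.int64(167), np.int64(208), np.int64(209), np.int64(208)]
row230 c275-315 [np.int64(206), np.int64(86), np.int64(56), np.int64(59), np.int64(60), np.int64(84), np.int64(173), np.int64(211), np.int64(212), np.int64(214), np.int64(205), np.int64(97), np.int64(76), np.int64(78), np.int64(79), np.int64(79), np.int64(80), np.int64(79), np.int64(78), np.int64(79), np.int64(78), np.int64(78), np.int64(78), np.int64(79), np.int64(78), np.int64(77), np.int64(77), np.int64(78), np.int64(76), np.int64(73), np.int64(83), np.int64(153), np.int64(158), np.int64(160), np.int64(159), np.int64(161), np.int64(161), np.int64(161), np.int64(161), np.int64(161)]
```

View pics/w1c.png

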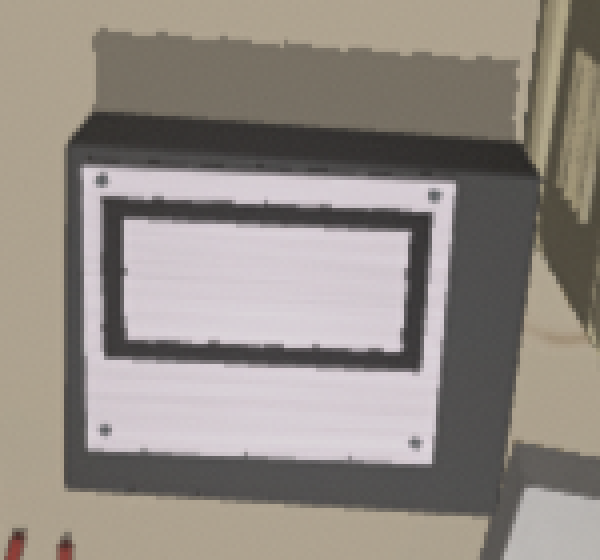

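The crop shows the granite's top-face corners at px (192,186.8), (309.5,194.5), (299.3,278.7) and (191.5,272). The dark strip above them is its left side face.

```bash
python3 - <<'E'
from h import *
s=observe()
C=np.array([wz(*p,.07,s) for p in[(192,186.75),(309.5,194.5),(299.3,278.7),(191.5,272)]])
print(C,C.mean(0),[np.linalg.norm(C[i]-C[i-1]) for i in range(4)],[np.degrees(np.arctan2(*(C[b]-C[a])[::-1])) for a,b in((0,1),(3,2),(3,0),(2,1))])
P=np.array([wz(*p,.074,s) for p in[(175+82/4,150+166/4),(175+457/4,150+182/4),(175+433/4,150+465/4),(175+86/4,150+451/4)]])
print(P,P.mean(0),[np.degrees(np.arctan2(*(P[b]-P[a])[::-1])) for a,b in((0,1),(3,2),(3,0),(2,1))])
# case from marks at top/scene refined later
E
```

```text
[[0.38720614 0.19947318]
 [0.56460143 0.21106003]
 [0.57546134 0.06399393]
 [0.39643044 0.05315924]] [0.48092484 0.13192159] [np.float64(0.1466044224600611), np.float64(0.17777329058628497), np.float64(0.14746652174891503), np.float64(0.17935844976811938)] [np.float64(3.737052481609685), np.float64(3.4632314783357434), np.float64(93.60741366177479), np.float64(94.22327015001271)]
[[0.39364086 0.19403386]
 [0.53372049 0.20656381]
 [0.54430601 0.08609324]
 [0.40393846 0.07395263]] [0.46890146 0.14016089] [np.float64(5.111432857326139), np.float64(4.9432988627225285), np.float64(94.90142207813548), np.float64(95.02157328554702)]
```

>>> arm_command:
  deltas:
    - {"slide": [0, -32, -46], "roll": -0.04}
    - {"slide": [0, -32, -46], "roll": -0.04}
    - {"slide": [1, -32, -46], "roll": 0}
    - {"slide": [1, -32, -46], "roll": 0}
    - {"slide": [0, -32, -46], "roll": 0}
    - {"slide": [0, 0, -25], "roll": 0}
    - {"slide": [0, 0, 0], "roll": 0}

```text
t: 2.95
eef_pos: [0.4691, 0.1198, 0.1183]
eef_rot: [[-0.075, 0.997, -0.006], [0.997, 0.075, -0.003], [-0.002, -0.006, -1.0]]
ft_force: [-0.2, 1.3, -0.5]
opening: 1.001
grasp_force: 0.0
```

>>> arm_command:
  deltas:
    - {"slide": [0, 0, -7]}
    - {"slide": [0, 0, 0]}

```text
$.deltas[0]: bad value
```

>>> arm_command:
  deltas:
    - {"slide": [0, 0, -4]}

```text
$.deltas[0]: bad value
```

```bash
python3 -c "
from h import *
print(r.tip_extent, observe()['eef_pos'],observe()['ft_force'])"
```

```text
0.008 [0.46905004 0.11981198 0.11830541] [-0.16360859  1.31787968 -0.54562843]
```

>>> arm_command:
  deltas:
    - {"slide": [3, -18, -25], "roll": 0}
    - {"slide": [0, 0, -4], "roll": 0}
    - {"slide": [0, 0, -4], "roll": 0}

```text
t: 3.25
eef_pos: [0.4751, 0.1041, 0.089]
eef_rot: [[-0.076, 0.997, 0.001], [0.997, 0.076, 0.001], [0.001, 0.001, -1.0]]
ft_force: [-0.0, 0.5, 0.2]
opening: 0.999
grasp_force: 0.0
```

>>> arm_command:
  deltas:
    - {"slide": [0, 0, -4], "roll": 0}

```text
t: 3.35
eef_pos: [0.4752, 0.1046, 0.0851]
eef_rot: [[-0.077, 0.997, 0.002], [0.997, 0.077, 0.001], [0.001, 0.002, -1.0]]
ft_force: [-0.4, 0.2, -0.6]
opening: 0.998
grasp_force: 0.0
```

>>> arm_command:
  deltas:
    - {"slide": [0, 0, -4], "roll": 0}

```text
t: 3.45
eef_pos: [0.475, 0.1044, 0.0808]
eef_rot: [[-0.077, 0.997, 0.002], [0.997, 0.077, 0.001], [0.001, 0.002, -1.0]]
ft_force: [-0.4, -0.6, -0.4]
opening: 0.997
grasp_force: 0.0
```

>>> arm_command:
  deltas:
    - {"slide": [0, 0, -4], "roll": 0}

```text
t: 3.55
eef_pos: [0.4747, 0.104, 0.0765]
eef_rot: [[-0.077, 0.997, 0.001], [0.997, 0.077, 0.001], [0.001, 0.001, -1.0]]
ft_force: [0.1, 0.2, 0.6]
opening: 1.0
grasp_force: 0.0
```

>>> arm_command:
  deltas:
    - {"slide": [0, 0, -4], "roll": 0}

```text
t: 3.65
eef_pos: [0.4745, 0.1036, 0.0721]
eef_rot: [[-0.076, 0.997, 0.001], [0.997, 0.076, 0.0], [0.0, 0.001, -1.0]]
ft_force: [-0.3, 0.1, 0.9]
opening: 0.998
grasp_force: 0.0
```

>>> arm_command:
  deltas:
    - {"slide": [0, 0, -3], "roll": 0}

```text
t: 3.75
eef_pos: [0.4743, 0.1033, 0.0688]
eef_rot: [[-0.076, 0.997, -0.0], [0.997, 0.076, 0.0], [0.0, -0.0, -1.0]]
ft_force: [-0.4, -0.1, 6.2]
opening: 0.997
grasp_force: 4.2
```

>>> arm_command:
  deltas:
    - {"slide": [0, 0, 6], "roll": 0}
    - {"slide": [-4, 40, 4], "roll": 0}
    - {"slide": [0, 0, -4], "roll": 0}
    - {"slide": [0, 0, -3], "roll": 0}

```text
t: 4.15
eef_pos: [0.4703, 0.1441, 0.0722]
eef_rot: [[-0.078, 0.997, 0.0], [0.997, 0.078, 0.0], [0.0, 0.0, -1.0]]
ft_force: [-0.6, -0.4, -0.6]
opening: 1.001
grasp_force: 0.0
```

>>> arm_command:
  deltas:
    - {"slide": [0, 0, -2], "roll": 0}

```text
t: 4.25
eef_pos: [0.4702, 0.143, 0.0707]
eef_rot: [[-0.076, 0.997, -0.001], [0.997, 0.076, 0.0], [0.0, -0.001, -1.0]]
ft_force: [-8.8, 0.2, 31.1]
opening: 1.006
grasp_force: 15.6
```

>>> arm_command:
  deltas:
    - {"slide": [0, 0, 0.5], "roll": 0}
    - {"slide": [0, -7, 0], "roll": 0}
    - {"slide": [1, -8, 0], "roll": 0}
    - {"slide": [0, -9, 0], "roll": 0}
    - {"slide": [1, -9, 0], "roll": 0}
    - {"slide": [0, -9, 0], "roll": 0}
    - {"slide": [1, -8, 0], "roll": 0}
    - {"slide": [0, 0, 0], "roll": 0}

```text
t: 5.05
eef_pos: [0.4738, 0.0905, 0.0708]
eef_rot: [[-0.073, 0.997, 0.001], [0.997, 0.073, -0.001], [-0.001, 0.001, -1.0]]
ft_force: [-0.3, -2.4, 6.6]
opening: 1.003
grasp_force: 3.5
```

```bash
python3 - <<'E'
from h import *
s=observe();im=grab_frame("top")
for n in("panel_bare_edge","panel","panel_gasket_edge"):
    m=mark_of("top",n);print(n,m and (m[0]["score"],atz("top",m[0]["point"],.072)))
im=grab_frame("wrist");cv2.imwrite("pics/w2.png",im)
E
```

```text
panel_bare_edge (0.95, array([0.48134822, 0.03925895, 0.072     ]))
panel (0.94, array([0.47255043, 0.10325067, 0.072     ]))
panel_gasket_edge (0.65, array([0.60713624, 0.11742519, 0.072     ]))
```

View pics/w2.png

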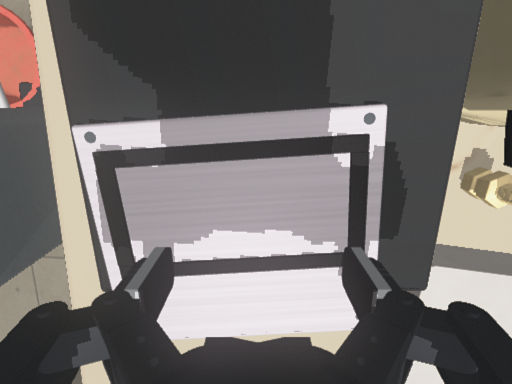

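The panel came along with the drag. Its far corners are at (75,127) and (385,105), and the bare edge (row ~336) is past the granite's edge (row ~289).

```bash
python3 - <<'E'
from h import *
s=observe()
a,b=wz(75,127,.074,s),wz(385,105,.074,s);print(a,b,np.linalg.norm(b-a),np.degrees(np.arctan2(*(b-a)[::-1])))
u=(b-a)/np.linalg.norm(b-a);n=np.array([-u[1],u[0]])
print("centre",(a+b)/2-n*.06,"bare",(a+b)/2-n*.12)
print("granite edge",wz(100,288,.07,s),wz(428,290,.07,s))
c,d=wz(175,339,.074,s),wz(340,334,.074,s);print("bare direct",c,d)
E
```

```text
[0.38935562 0.15090292] [0.52469888 0.17035714] 0.13673428647827607 8.17965877113486
centre [0.4655639  0.10124042] bare [0.47410055 0.04185081]
granite edge [0.39087037 0.06478049] [0.56968833 0.07679328]
bare direct [0.43243592 0.03711337] [0.52470301 0.04744419]
```

>>> arm_command:
  deltas:
    - {"slide": [0, 0, -0.7], "roll": 0}
    - {"slide": [0, -4, 0], "roll": 0}
    - {"slide": [0, -4, 0], "roll": 0}
    - {"slide": [0, 0, 0], "roll": 0}
    - {"slide": [0, 0, 10], "roll": 0}
    - {"slide": [0, 45, 35], "roll": 0}
    - {"slide": [0, 45, 35], "roll": 0}
    - {"slide": [0, 0, 0], "roll": 0}

```text
t: 6.1
eef_pos: [0.4752, 0.1696, 0.1447]
eef_rot: [[-0.083, 0.997, 0.006], [0.997, 0.083, 0.005], [0.004, 0.007, -1.0]]
ft_force: [-0.1, -0.2, -0.6]
opening: 0.998
grasp_force: 0.0
```

```bash
python3 - <<'E'
from h import *
s=observe();print(s["eef_pos"],s["t"])
im=grab_frame("wrist");cv2.imwrite("pics/w3.png",im)
for n in("panel_bare_edge","panel","panel_gasket_edge","granite"):
    m=mark_of("wrist",n);print(n,m and (m[0]["score"],wz(m[0]["point"][0]*512,m[0]["point"][1]*384,.0 if n=="granite" else .072,s)))
E
```

```text
[0.47520855 0.16962618 0.14470065] 6.1
panel_bare_edge (0.77, array([0.4742802 , 0.03594449]))
panel (0.67, array([0.46372771, 0.09699935]))
panel_gasket_edge (0.89, array([0.45459169, 0.15455716]))
granite (0.81, array([0.47384767, 0.14230042]))
```

View pics/w3.png

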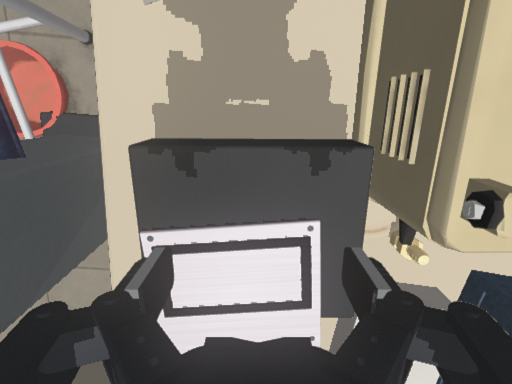

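Bare edge now at y≈0.036. The granite's far top edge is at about row 148 and its near edge at row 317.

```bash
python3 - <<'E'
from h import *
s=observe();im=cv2.imread("pics/w3.png");g=im.mean(2).astype(int)
for c in(180,200,250,340): print(c,[int(x) for x in g[132:156,c]])
print([int(x) for x in g[305:325,345]])
for p in[(250,139),(250,148),(250,152),(345,317)]: print(p,wz(*p,.07,s),wz(*p,.02,s))
a,b=wz(144,233,.074,s),wz(319,221,.074,s);u=(b-a)/np.linalg.norm(b-a);n=np.array([-u[1],u[0]])
print(np.linalg.norm(b-a),np.degrees(np.arctan2(u[1],u[0])),"centre",(a+b)/2-n*.06,"bare",(a+b)/2-n*.12,a,b)
E
```

```text
180 [131, 131, 131, 132, 132, 126, 85, 51, 47, 50, 49, 47, 49, 52, 55, 56, 57, 55, 56, 55, 56, 56, 54, 56]
200 [129, 131, 130, 131, 131, 123, 85, 49, 46, 46, 47, 46, 47, 46, 51, 52, 54, 54, 55, 59, 72, 73, 72, 73]
250 [129, 129, 130, 130, 131, 128, 102, 50, 42, 45, 44, 45, 45, 48, 55, 62, 68, 73, 74, 73, 73, 75, 73, 72]
340 [131, 131, 130, 130, 132, 132, 123, 65, 38, 37, 37, 40, 38, 39, 44, 47, 49, 54, 54, 57, 75, 76, 76, 76]
[77, 77, 76, 76, 78, 78, 76, 77, 76, 77, 77, 76, 77, 98, 100, 100, 99, 100, 99, 99]
(250, 139) [0.46464382 0.2145005 ] [0.46368682 0.20883363]
(250, 148) [0.46506388 0.20823593] [0.46420908 0.2010448 ]
(250, 152) [0.46525307 0.20541441] [0.46444431 0.19753676]
(345, 317) [0.55555351 0.07081988] [0.57671608 0.03019355]
0.132562640924656 8.5735651667874 centre [0.46365837 0.08914273] bare [0.47260312 0.02981322] [0.38917297 0.13859109] [0.52025426 0.15835341]
```

>>> arm_command:
  deltas:
    - {"slide": [-2, -40, 0], "roll": -0.02}
    - {"slide": [-2, -40, 0], "roll": 0}
    - {"slide": [-2, -40, -10], "roll": 0}
    - {"slide": [-2, -40, -10], "roll": 0}
    - {"slide": [0, -2, -30], "roll": 0}
    - {"slide": [0, 0, -20], "roll": 0}
    - {"slide": [0, 0, 0], "roll": 0}

```text
t: 7.05
eef_pos: [0.4624, -0.0, 0.0686]
eef_rot: [[-0.052, 0.999, -0.007], [0.999, 0.052, -0.002], [-0.001, -0.007, -1.0]]
ft_force: [-0.7, 0.4, 0.4]
opening: 1.003
grasp_force: 0.0
```

>>> arm_command:
  deltas:
    - {"slide": [8, 4, -2], "roll": 0.01}
    - {"slide": [0, 8, 0], "roll": 0}
    - {"slide": [0, 12, 0], "roll": 0}
    - {"slide": [-1, 14, 0], "roll": 0}
    - {"slide": [-1, 15, 0], "roll": 0}
    - {"slide": [-1, 15, 0], "roll": 0}
    - {"slide": [-1, 15, 0], "roll": 0}
    - {"slide": [0, 0, 0], "roll": 0}

```text
t: 7.85
eef_pos: [0.4691, 0.0887, 0.0697]
eef_rot: [[-0.071, 0.997, 0.001], [0.997, 0.071, 0.001], [0.001, 0.001, -1.0]]
ft_force: [-0.2, 0.4, 0.1]
opening: 1.004
grasp_force: 0.0
```

```bash
python3 - <<'E'
from h import *
s=observe();print(s["eef_pos"],s["t"])
im=grab_frame("wrist");cv2.imwrite("pics/w4.png",im)
for n in("panel_bare_edge","panel","panel_gasket_edge"):
    m=mark_of("wrist",n);print(n,m and (m[0]["score"],wz(m[0]["point"][0]*512,m[0]["point"][1]*384,.074,s)))
E
```

```text
[0.46906741 0.08866103 0.06965661] 7.85
panel_bare_edge (0.91, array([0.46929573, 0.06011568]))
panel (0.72, array([0.46358618, 0.12023496]))
panel_gasket_edge (0.95, array([0.46016627, 0.18038632]))
```

View pics/w4.png

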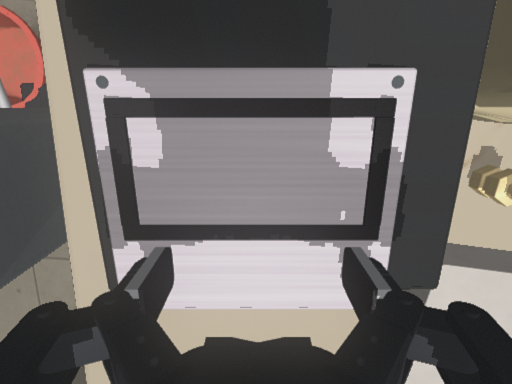

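The fingers rode over the plate edge; the panel moved about 24 mm and squared up. I'll press on the margin and push against the gasket ridge instead.

>>> arm_command:
  deltas:
    - {"slide": [0, 0, -2], "roll": 0}
    - {"slide": [0, 5, 0], "roll": 0}
    - {"slide": [0, 9, 0], "roll": 0}
    - {"slide": [-1, 9, 0], "roll": 0}
    - {"slide": [-1, 9, 0], "roll": 0}
    - {"slide": [0, 9, 0], "roll": 0}
    - {"slide": [-1, 9, 0], "roll": 0}
    - {"slide": [0, 0, 0], "roll": 0}

```text
t: 8.85
eef_pos: [0.4681, 0.1353, 0.0689]
eef_rot: [[-0.065, 0.998, 0.003], [0.998, 0.065, 0.001], [0.001, 0.003, -1.0]]
ft_force: [-0.8, 0.6, 13.6]
opening: 1.002
grasp_force: 7.2
```

```bash
python3 - <<'E'
from h import *
s=observe();print(s["eef_pos"],s["t"])
im=grab_frame("wrist");cv2.imwrite("pics/w5.png",im)
for n in("panel_bare_edge","panel","panel_gasket_edge"):
    m=mark_of("wrist",n);print(n,m and (m[0]["score"],wz(m[0]["point"][0]*512,m[0]["point"][1]*384,.074,s)))
E
```

```text
[0.46809563 0.13528557 0.06891017] 8.85
panel_bare_edge (0.79, array([0.46543275, 0.10618807]))
panel (0.73, array([0.46531857, 0.16710588]))
panel_gasket_edge (0.64, array([0.46457837, 0.22606447]))
```

>>> arm_command:
  deltas:
    - {"slide": [0, 7, 0], "roll": 0}
    - {"slide": [0, 8, 0], "roll": 0}
    - {"slide": [-1, 8, 0], "roll": 0}
    - {"slide": [0, 7, 0], "roll": 0}
    - {"slide": [0, 0, 0], "roll": 0}

```text
t: 9.55
eef_pos: [0.467, 0.165, 0.0689]
eef_rot: [[-0.065, 0.998, 0.002], [0.998, 0.065, 0.001], [0.001, 0.002, -1.0]]
ft_force: [-1.0, -1.0, 14.3]
opening: 0.999
grasp_force: 7.3
```

```bash
python3 - <<'E'
from h import *
s=observe();print(s["eef_pos"],s["t"])
for c in("wrist","top"):
  im=grab_frame(c);cv2.imwrite(f"pics/{c}6.png",im)
  for n in("panel_bare_edge","panel","panel_gasket_edge"):
    m=mark_of(c,n);p=m and m[0]["point"];print(c,n,m and (m[0]["score"],wz(p[0]*512,p[1]*384,.074,s) if c=="wrist" else atz(c,p,.074)))
t=cv2.imread("pics/top6.png")[150:250,100:300]
cv2.imwrite("pics/v6.png",np.vstack([cv2.resize(cv2.imread("pics/wrist6.png"),(800,600))[:300],cv2.resize(t,(600,300))[:, :].repeat(1,0) if 0 else cv2.copyMakeBorder(cv2.resize(t,(600,300)),0,0,0,200,0)]))
E
```

```text
[0.46701521 0.16500008 0.0688897 ] 9.55
wrist panel_bare_edge (0.66, array([0.46593697, 0.13641009]))
wrist panel (0.72, array([0.46464583, 0.19434562]))
wrist panel_gasket_edge (0.73, array([0.46217216, 0.2560385 ]))
top panel_bare_edge (0.89, array([0.47072544, 0.12946174, 0.074     ]))
top panel (0.89, array([0.46452125, 0.18944608, 0.074     ]))
top panel_gasket_edge (0.42, array([ 0.43387439, -0.26690402,  0.074     ]))
```

View pics/v6.png

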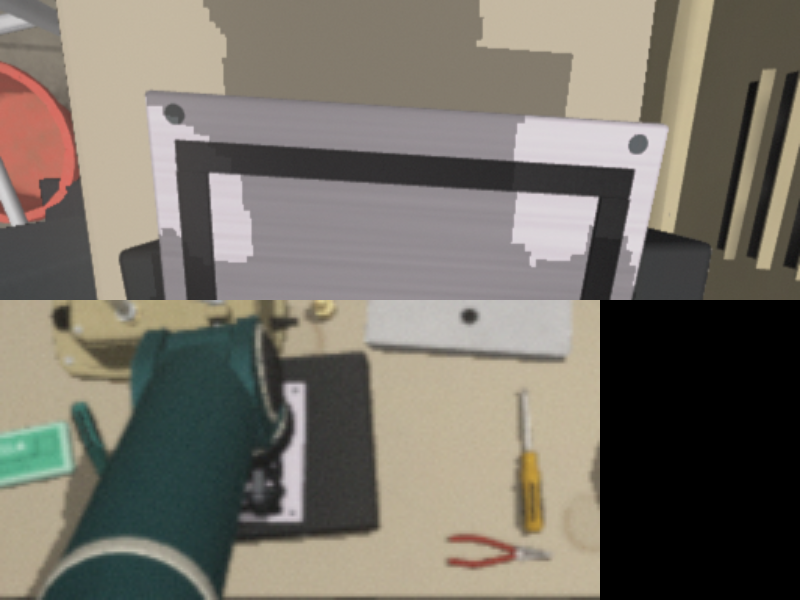

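The upper half (wrist view) shows the panel overhanging to +y, with the granite's top corners at about px (78,161) and (453,157). The lower half (top view) shows the loose tools undisturbed.

```bash
python3 - <<'E'
from h import *
s=observe();k=800/512
for p in[(122,252),(708,245)]: print(wz(p[0]/k,p[1]/k,.07,s))
for p in[(147,93),(667,127)]: print("panel",wz(p[0]/k,p[1]/k,.074,s))
E
```

```text
[0.38148662 0.21012993]
[0.55593385 0.22352225]
panel [0.39538726 0.2540073 ]
panel [0.53373989 0.25469881]
```

>>> arm_command:
  deltas:
    - {"slide": [0, 5, 0], "roll": 0.02}
    - {"slide": [0, 5, 0], "roll": 0.02}
    - {"slide": [0, 5, 0], "roll": 0.02}
    - {"slide": [0, 0, 0], "roll": 0}
    - {"slide": [0, 0, 12], "roll": 0}
    - {"slide": [0, 0, 20], "roll": 0}

```text
t: 10.55
eef_pos: [0.4646, 0.1789, 0.0991]
eef_rot: [[-0.124, 0.992, -0.002], [0.992, 0.124, -0.002], [-0.001, -0.002, -1.0]]
ft_force: [-0.6, 0.7, 0.5]
opening: 1.001
grasp_force: 0.0
```

>>> arm_command:
  deltas:
    - {"slide": [0, -20, 30], "roll": 0}
    - {"slide": [0, -20, 10], "roll": 0}
    - {"slide": [0, 0, 0], "roll": 0}
    - {"slide": [0, 0, 0], "roll": 0}
  grip: 0
  force: 20

```text
t: 10.95
eef_pos: [0.4651, 0.1396, 0.1391]
eef_rot: [[-0.124, 0.992, -0.0], [0.992, 0.124, 0.0], [0.0, -0.0, -1.0]]
ft_force: [-0.5, -0.5, 0.1]
opening: 0.329
grasp_force: 0.0
```

```bash
python3 - <<'E'
from h import *
s=observe();print(s["eef_pos"],s["t"],s["opening"])
im=grab_frame("wrist");cv2.imwrite("pics/w7.png",im)
for n in("panel_bare_edge","panel","panel_gasket_edge"):
    m=mark_of("wrist",n);p=m and m[0]["point"];print(n,m and (m[0]["score"],wz(p[0]*512,p[1]*384,.074,s)))
E
```

```text
[0.46507961 0.1395827  0.13911117] 10.95 0.32865535090269155
panel_bare_edge (0.63, array([0.46537769, 0.15184887]))
panel (0.83, array([0.46226776, 0.21023253]))
panel_gasket_edge (0.97, array([0.45814307, 0.27080711]))
```

View pics/w7.png

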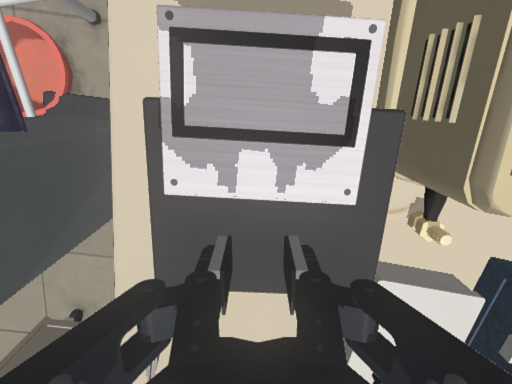

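The panel overhangs well (corners (160,8)-(380,25)-(357,205)-(163,194)), and the granite's far corners are at about (148,100) and (402,112).

```bash
python3 - <<'E'
from h import *
s=observe();im=cv2.imread("pics/w7.png");g=im.mean(2).astype(int)
print([int(x) for x in g[90:112,152]],[int(x) for x in g[100:125,392]])
for p in[(148,99),(402,111),(152,104),(395,116)]: print(wz(*p,.07,s))
P=np.array([wz(*p,.074,s) for p in[(160,8),(384,20),(357,205),(163,194)]]);print(P,P.mean(0))
E
```

```text
[197, 196, 196, 197, 197, 196, 185, 100, 71, 75, 80, 81, 82, 82, 82, 81, 81, 81, 81, 81, 81, 81] [195, 196, 198, 197, 197, 196, 197, 197, 185, 72, 47, 59, 68, 73, 74, 75, 74, 75, 75, 74, 74, 74, 76, 75, 74]
[0.38342138 0.2102395 ]
[0.5533555  0.22437099]
[0.38613281 0.2073826 ]
[0.54955141 0.22060343]
[[0.39116307 0.2634469 ]
 [0.5260988  0.27435598]
 [0.53703174 0.15609053]
 [0.39663992 0.14639021]] [0.46273338 0.21007091]
```

>>> arm_command:
  deltas:
    - {"slide": [0, 40, 0], "roll": -0.05}
    - {"slide": [-2, 40, -10], "roll": 0}
    - {"slide": [0, 16, -20], "roll": 0}
    - {"slide": [0, 0, -10], "roll": 0}
    - {"slide": [0, 0, 0], "roll": 0}

```text
t: 11.65
eef_pos: [0.4619, 0.2352, 0.0973]
eef_rot: [[-0.077, 0.997, -0.004], [0.997, 0.077, -0.003], [-0.003, -0.004, -1.0]]
ft_force: [-0.1, -0.3, -0.8]
opening: -0.002
grasp_force: 0.0
```

>>> arm_command:
  deltas:
    - {"slide": [0, 0, -9], "roll": 0}
    - {"slide": [0, 0, -5], "roll": 0}
    - {"slide": [0, 0, -5], "roll": 0}
    - {"slide": [0, 0, -5], "roll": 0}
    - {"slide": [0, 0, -5], "roll": 0}

```text
t: 12.15
eef_pos: [0.4636, 0.2361, 0.0702]
eef_rot: [[-0.075, 0.997, 0.001], [0.997, 0.075, 0.0], [0.0, 0.001, -1.0]]
ft_force: [0.0, 0.5, 0.1]
opening: -0.002
grasp_force: 0.0
```

>>> arm_command:
  deltas:
    - {"slide": [0, 0, -5], "roll": 0}
    - {"slide": [0, 0, -5], "roll": 0}
    - {"slide": [0, 0, -5], "roll": 0}
    - {"slide": [0, 0, 0], "roll": 0}

```text
t: 12.55
eef_pos: [0.4645, 0.24, 0.0561]
eef_rot: [[-0.078, 0.997, 0.003], [0.997, 0.078, 0.005], [0.005, 0.004, -1.0]]
ft_force: [0.6, 8.8, 3.7]
opening: -0.001
grasp_force: 4.5
```

```bash
cat >> h.py <<'E'
def tri(n,cams=("scene","top"),grab=True):
    s=observe();A=[];B=[]
    for c in cams:
        grab_frame(c);m=mark_of(c,n)
        if not m: print(n,c,"none");continue
        p=np.array(m[0]["point"]);o,d=wray(p[0]*512,p[1]*384,s) if c=="wrist" else ray(c,p)
        d=d/np.linalg.norm(d);M=np.eye(3)-np.outer(d,d);A.append(M);B.append(M@o);print(n,c,round(m[0]["score"],2),np.round(p*[512,384]),end=' ')
    if len(A)>1:
        x=np.linalg.lstsq(np.vstack(A),np.hstack(B),rcond=None)[0]
        print(np.round(x,4),[round(float(np.linalg.norm(a@x-b)),4) for a,b in zip(A,B)])
        return x
    print()
E
python3 - <<'E'
from h import *
for n in("panel_bare_edge","panel","panel_gasket_edge"): tri(n,("scene","top","wrist"))
print(observe()["t"])
E
```

```text
panel_bare_edge scene 0.56 [197. 166.] panel_bare_edge top 0.72 [178. 195.] panel_bare_edge wrist none
[0.467  0.2011 0.1077] [0.0056, 0.0056]
panel scene 0.74 [264. 238.] panel top 0.59 [172. 200.] panel wrist none
[ 0.6322  0.232  -0.4759] [0.1303, 0.1303]
panel_gasket_edge scene none
panel_gasket_edge top 0.57 [169. 204.] panel_gasket_edge wrist none

13.45
```

>>> arm_command:
  deltas:
    - {"slide": [0, -3, 0], "roll": 0}
    - {"slide": [0, -3, 0], "roll": 0}
    - {"slide": [0, -2, 0], "roll": 0}
    - {"slide": [0, 0, 0], "roll": 0}

```text
t: 13.85
eef_pos: [0.4648, 0.237, 0.0574]
eef_rot: [[-0.081, 0.997, 0.006], [0.997, 0.081, 0.011], [0.011, 0.007, -1.0]]
ft_force: [-1.7, 19.6, 6.6]
opening: -0.0
grasp_force: 10.1
```

```bash
python3 - <<'E'
from h import *
tri("panel_bare_edge"); print(observe()["t"])
E
```

```text
panel_bare_edge scene 0.76 [198. 166.] panel_bare_edge top 0.6 [206. 154.] [0.5046 0.1375 0.1679] [0.0749, 0.0749]
14.05
```

>>> arm_command:
  deltas:
    - {"slide": [0, 5, 0], "roll": 0}
    - {"slide": [0, 4, 0], "roll": 0}
    - {"slide": [0, 5, 0], "roll": 0}
    - {"slide": [0, 0, 0], "roll": 0}

```text
t: 14.45
eef_pos: [0.463, 0.2418, 0.0547]
eef_rot: [[-0.076, 0.997, -0.001], [0.997, 0.076, -0.001], [-0.001, -0.001, -1.0]]
ft_force: [-0.6, 0.1, -0.6]
opening: -0.001
grasp_force: 0.0
```

```bash
python3 - <<'E'
from h import *
x=tri("panel_bare_edge"); print(observe()["t"])
for c in("scene","top"):
    for m in mark_of(c,"panel_gasket_edge")[:2]+find_in(c,"panel")[:2]: print(c,m["score"],np.array(m["point"])*[512,384])
E
```

```text
panel_bare_edge scene 0.64 [197. 164.] panel_bare_edge top 0.72 [177. 197.] [0.4634 0.1998 0.1192] [0.0016, 0.0016]
14.65
scene 0.54 [197.3248 172.1856]
top 0.67 [169.984  207.2064]
top 0.68 [175.616  201.1008]
top 0.51 [341.7088 209.8176]
```

>>> arm_command:
  deltas:
    - {"slide": [0, 3, 25], "roll": 0}
    - {"slide": [0, 2, 30], "roll": 0}
    - {"slide": [0, 0, 40], "roll": 0.1}
    - {"slide": [0, 0, 10], "roll": 0.14}
    - {"slide": [0, -4, 0], "roll": 0.14}
    - {"slide": [0, -10, 0], "roll": 0.14}
    - {"slide": [0, -10, 0], "roll": 0.14}
    - {"slide": [0, -9, 0], "roll": 0.14}
  grip: 50

```text
t: 15.65
eef_pos: [0.4633, 0.2135, 0.1604]
eef_rot: [[-0.772, 0.636, 0.0], [0.636, 0.772, -0.0], [-0.0, 0.0, -1.0]]
ft_force: [-0.4, -0.0, 0.0]
opening: 0.588
grasp_force: 0.0
```

>>> arm_command:
  deltas:
    - {"slide": [0, 0, 0], "roll": 0.14}
    - {"slide": [0, 0, 0], "roll": 0.14}
    - {"slide": [0, 0, 0], "roll": 0.14}
    - {"slide": [0, 0, 0], "roll": 0.14}
    - {"slide": [0, 0, 0], "roll": 0.14}
    - {"slide": [0, 0, 0], "roll": 0}

```text
t: 16.25
eef_pos: [0.4633, 0.2138, 0.1603]
eef_rot: [[-1.0, -0.005, -0.0], [-0.005, 1.0, 0.0], [0.0, 0.0, -1.0]]
ft_force: [0.4, 0.3, 0.2]
opening: 0.584
grasp_force: 0.0
```

```bash
python3 - <<'E'
from h import *
s=observe();print(s["q"],s["eef_pos"],np.degrees(np.arctan2(s["eef_rot"][1,1],s["eef_rot"][0,1])))
tri("panel_bare_edge",("scene","top","wrist"));tri("panel_gasket_edge",("scene","top","wrist"));print(observe()["t"])
E
```

```text
[-0.55866098  0.33645761  0.07250432  2.01475042 -0.03397349  0.7914891
  1.10952621] [0.46334724 0.21383898 0.16029313] 90.28980708389967
panel_bare_edge scene 0.64 [288. 286.] panel_bare_edge top 0.48 [173. 196.] panel_bare_edge wrist 0.76 [246. 222.] [ 0.6963  0.1732 -0.6699] [0.2095, 0.2204, 0.0854]
panel_gasket_edge scene none
panel_gasket_edge top 0.48 [169. 202.] panel_gasket_edge wrist 0.67 [280. 177.] [0.4587 0.2384 0.0275] [0.0058, 0.0058]
16.85
```

```bash
python3 - <<'E'
from h import *
tri("panel_bare_edge",("top","wrist"));s=observe()
im=grab_frame("wrist");cv2.imwrite("pics/w8.png",im)
m=mark_of("wrist","panel_bare_edge")
p=np.array(m[0]["point"])*[512,384]
for z in(.10,.112,.118): print(z,wz(*p,z,s))
E
```

```text
panel_bare_edge top 0.7 [178. 199.] panel_bare_edge wrist 0.82 [246. 222.] [0.4635 0.2026 0.1052] [0.0051, 0.0051]
0.1 [0.46990919 0.20688882]
0.112 [0.46493919 0.20731348]
0.118 [0.46245419 0.20752582]
```

View pics/w8.png

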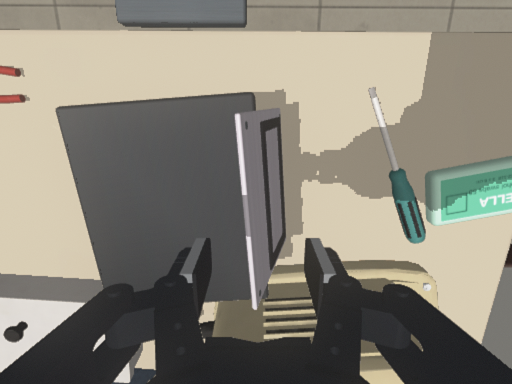

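The tenth picture shows the panel standing steeply against the granite edge. Its top edge runs from (238,118) to (255,302), between the open fingers, with the bare edge up. I'll descend and grip.

>>> arm_command:
  deltas:
    - {"slide": [0, 0, -20], "roll": 0.07}
    - {"slide": [0, 0, -25], "roll": 0}
    - {"slide": [0, 0, -20], "roll": 0}
    - {"slide": [0, 0, -13], "roll": 0}
    - {"slide": [0, 0, 0], "roll": 0}

```text
t: 17.65
eef_pos: [0.4623, 0.2135, 0.0807]
eef_rot: [[-0.997, -0.075, -0.003], [-0.075, 0.997, -0.002], [0.003, -0.001, -1.0]]
ft_force: [0.7, -0.1, -0.8]
opening: 0.588
grasp_force: 0.0
```

>>> arm_command:
  deltas:
    - {"slide": [0, 0, 0], "roll": 0}
    - {"slide": [0, 0, 0], "roll": 0}
    - {"slide": [0, 0, 0], "roll": 0}
    - {"slide": [0, 0, 0], "roll": 0}
    - {"slide": [0, 0, 0], "roll": 0}
  grip: 0
  force: 60

```text
t: 18.15
eef_pos: [0.4652, 0.2199, 0.0849]
eef_rot: [[-0.997, -0.078, 0.006], [-0.078, 0.997, 0.009], [-0.007, 0.008, -1.0]]
ft_force: [-0.8, 10.3, 6.2]
opening: 0.037
grasp_force: 62.4
```

>>> arm_command:
  deltas:
    - {"slide": [0, 3, 15], "roll": 0}
    - {"slide": [0, 2, 30], "roll": 0}
    - {"slide": [0, 0, 40], "roll": 0}
    - {"slide": [0, 0, 40], "roll": 0}
    - {"slide": [0, 0, 20], "roll": 0}
    - {"slide": [0, 0, 0], "roll": 0}

```text
t: 18.75
eef_pos: [0.4652, 0.22, 0.2311]
eef_rot: [[-0.997, -0.075, 0.007], [-0.075, 0.997, 0.004], [-0.007, 0.003, -1.0]]
ft_force: [-0.0, 0.2, -1.8]
opening: 0.042
grasp_force: 62.7
```

```bash
python3 - <<'E'
from h import *
print(observe()["opening"],observe()["grasp_force"],observe()["ft_force"])
tri("panel_gasket_edge");tri("panel_bare_edge")
for n in("case_seat","case_notch","case_lip","case"): tri(n)
print(observe()["t"])
E
```

```text
0.041900019904766835 62.71765926852822 [-0.02233866  0.19996866 -1.80411594]
panel_gasket_edge scene 0.98 [193. 156.] panel_gasket_edge top 0.73 [380. 164.] [ 0.3135 -0.1833  0.6137] [0.1173, 0.1173]
panel_bare_edge scene 0.73 [190. 128.] panel_bare_edge top 0.63 [163. 189.] [0.4583 0.205  0.2673] [0.0004, 0.0004]
case_seat scene 0.89 [289. 287.] case_seat top 0.62 [331. 229.] [ 0.3824 -0.2644  0.0083] [0.0016, 0.0016]
case_notch scene 0.87 [302. 266.] case_notch top 0.68 [338. 213.] [ 0.4241 -0.2726  0.0792] [0.0023, 0.0023]
case_lip scene 0.75 [284. 281.] case_lip top 0.73 [330. 231.] [ 0.3743 -0.2544  0.0403] [0.0011, 0.0011]
case scene 0.69 [309. 279.] case top 0.76 [336. 209.] [ 0.4495 -0.2862 -0.0101] [0.0024, 0.0024]
19.95
```

>>> arm_command:
  deltas:
    - {"slide": [-9, -30, 5], "roll": -0.13}
    - {"slide": [-9, -34, 5], "roll": -0.14}
    - {"slide": [-9, -34, 0], "roll": -0.14}
    - {"slide": [-9, -34, 0], "roll": -0.14}
    - {"slide": [-9, -34, 0], "roll": -0.14}
    - {"slide": [-9, -34, 0], "roll": -0.14}
    - {"slide": [-9, -34, 0], "roll": -0.14}
    - {"slide": [-9, -34, 0], "roll": -0.14}

```text
t: 20.75
eef_pos: [0.3909, -0.0502, 0.2375]
eef_rot: [[-0.506, 0.863, 0.001], [0.863, 0.506, 0.0], [-0.0, 0.001, -1.0]]
ft_force: [0.8, -0.9, -3.0]
opening: 0.039
grasp_force: 62.7
```

>>> arm_command:
  deltas:
    - {"slide": [-9, -34, 0], "roll": -0.14}
    - {"slide": [-9, -34, 0], "roll": -0.14}
    - {"slide": [-9, -34, 0], "roll": -0.14}
    - {"slide": [-9, -34, 0], "roll": -0.14}
    - {"slide": [-9, -34, 0], "roll": -0.14}
    - {"slide": [-9, -20, 0], "roll": -0.12}
    - {"slide": [0, 0, 0], "roll": 0}
    - {"slide": [0, 0, 0], "roll": 0}

```text
t: 21.55
eef_pos: [0.3373, -0.2388, 0.2373]
eef_rot: [[0.28, 0.96, 0.0], [0.96, -0.28, 0.0], [0.0, 0.0, -1.0]]
ft_force: [0.5, 0.2, -1.9]
opening: 0.039
grasp_force: 62.7
```

```bash
python3 - <<'E'
from h import *
s=observe();print(s["eef_pos"],np.degrees(np.arctan2(s["eef_rot"][1,1],s["eef_rot"][0,1])),s["opening"],s["q"])
im=grab_frame("wrist");cv2.imwrite("pics/w9.png",im);np.savez("w9.npz",p=s["eef_pos"],R=s["eef_rot"])
for n in("case_seat","case_notch","case_lip","case"):
    m=mark_of("wrist",n)
    if m: print(n,[(round(k["score"],2),np.round(np.array(k["point"])*[512,384],1)) for k in m[:2]])
print(observe()["t"])
E
```

```text
[ 0.33727783 -0.23883416  0.23730301] -16.259040872659572 0.03911380969360557 [-0.06029734  0.04290923  0.62369263  2.1804099  -0.03181229  0.92659123
  0.29829449]
case_seat [(0.9, array([294.7, 179.5]))]
case_notch [(0.61, array([258. , 294.9]))]
case_lip [(0.56, array([294.5, 182.1]))]
case [(0.97, array([341.3, 176.1]))]
21.8
```

>>> arm_command:
  deltas:
    - {"slide": [-5, 40, 10], "roll": 0}
    - {"slide": [0, 20, 0], "roll": 0}
    - {"slide": [0, 0, 0], "roll": 0}

```text
t: 22.1
eef_pos: [0.3325, -0.1761, 0.2473]
eef_rot: [[0.275, 0.962, 0.0], [0.962, -0.275, 0.001], [0.001, 0.0, -1.0]]
ft_force: [-1.1, -0.5, -3.0]
opening: 0.039
grasp_force: 62.7
```

```bash
cat > meas.py <<'E'
from h import *
import json,os
s=observe();D=json.load(open("m.json")) if os.path.exists("m.json") else []
grab_frame("wrist")
for n in("case_seat","case_notch","case_lip","case"):
    m=mark_of("wrist",n)
    if m and m[0]["score"]>.5:
        p=np.array(m[0]["point"])*[512,384];o,d=wray(*p,s);D.append(["wrist",n,m[0]["score"],list(o),list(d/np.linalg.norm(d))]);print(n,m[0]["score"],p)
json.dump(D,open("m.json","w"));print(observe()["t"],observe()["eef_pos"])
E
python3 meas.py
```

```text
case_seat 0.89 [309.7088 218.6112]
case_notch 0.84 [360.2944 245.4912]
case_lip 0.81 [309.1968 223.488 ]
case 0.59 [352.6144 216.1152]
22.35 [ 0.33244848 -0.17961075  0.24730851]
```

>>> arm_command:
  deltas:
    - {"slide": [30, 0, 30], "roll": 0}
    - {"slide": [30, -10, 30], "roll": 0}
    - {"slide": [0, 0, 0], "roll": 0}

```text
t: 22.65
eef_pos: [0.3975, -0.1912, 0.3109]
eef_rot: [[0.281, 0.96, 0.008], [0.96, -0.281, -0.004], [-0.002, 0.009, -1.0]]
ft_force: [-0.3, 0.4, -2.3]
opening: 0.035
grasp_force: 62.5
```

```bash
python3 meas.py; python3 - <<'E'
from h import *
import json
from scipy.optimize import least_squares
D=json.load(open("m.json"))
w=np.load("w9.npz");s=dict(eef_pos=w["p"],eef_rot=w["R"])
def add(c,n,px,sc):
    o,d=wray(*px,s) if c=="wrist" else ray(c,np.array(px)/[512,384]);D.append([c,n,sc,list(o),list(d/np.linalg.norm(d))])
for n,px,sc in[("case_seat",(294.7,179.5),.9),("case_notch",(258,294.9),.61),("case_lip",(294.5,182.1),.56),("case",(341.3,176.1),.97)]: add("wrist",n,px,sc)
for c,n,px,sc in[("scene","case_seat",(288.3,288.4),.8),("top","case_seat",(332.3,231.6),.81),("scene","case_notch",(305.2,266.9),.93),("top","case_notch",(339.5,211.2),.83),("scene","case",(306.7,278.8),.75),("top","case",(336.9,213.5),.76),
 ("scene","case_seat",(289,287),.89),("top","case_seat",(331,229),.62),("scene","case_notch",(302,266),.87),("top","case_notch",(338,213),.68),("scene","case_lip",(284,281),.75),("top","case_lip",(330,231),.73),("scene","case",(309,279),.69),("top","case",(336,209),.76)]: add(c,n,px,sc)
json.dump(D,open("m.json","w"))
c5,s5=np.cos(np.radians(55)),np.sin(np.radians(55))
def pts(v):
    X,Y,ps,xs,zs=v;u=np.array([np.cos(ps),np.sin(ps),0]);z=np.array([0,0,1]);O=np.array([X,Y,0])
    S=O+xs*u+zs*z;a=c5*u+s5*z;n=-s5*u+c5*z
    return dict(case=O,case_seat=S,case_notch=S+.082*a,case_lip=S+.01*a+.011*n)
def res(v):
    P=pts(v);out=[]
    for c,n,sc,o,d in D:
        e=P[n]-np.array(o);d=np.array(d);k=np.linalg.norm(e);out+=list(np.cross(e,d)*sc/(.003 if c=="wrist" else .005))
    out.append((v[2]+.28)/.06)
    return np.array(out)
f=least_squares(res,[.44,-.285,-.28,-.065,.015],loss="soft_l1")
print(np.round(f.x,4),np.degrees(f.x[2]),np.sqrt(np.diag(np.linalg.inv(f.jac.T@f.jac))))
for k,x in pts(f.x).items(): print(k,np.round(x,4))
R=res(f.x)[:-1].reshape(-1,3)
for d,rr in zip(D,R): print(d[0],d[1],round(float(np.linalg.norm(rr)),2),end='; ')
E
```

```text
case_seat 0.88 [258.0992 207.7824]
case_notch 0.92 [292.8128 225.216 ]
case_lip 0.87 [255.1808 210.8928]
case 0.88 [298.2912 202.7904]
22.9 [ 0.39102502 -0.18888598  0.30618419]
[ 0.4425 -0.2842 -0.3044 -0.066   0.0206] -17.44162929854368 [0.00203843 0.00167434 0.03378768 0.00250119 0.00425523]
case [ 0.4425 -0.2842  0.    ]
case_seat [ 0.3795 -0.2644  0.0206]
case_notch [ 0.4244 -0.2785  0.0878]
case_lip [ 0.3764 -0.2635  0.0351]
wrist case_seat 1.12; wrist case_notch 0.27; wrist case_lip 0.83; wrist case 0.15; wrist case_seat 0.7; wrist case_notch 0.41; wrist case_lip 0.43; wrist case 0.46; wrist case_seat 0.11; wrist case_notch 27.11; wrist case_lip 0.29; wrist case 0.66; scene case_seat 1.44; top case_seat 1.12; scene case_notch 0.93; top case_notch 0.76; scene case 0.09; top case 1.7; scene case_seat 1.13; top case_seat 0.45; scene case_notch 0.79; top case_notch 1.22; scene case_lip 1.45; top case_lip 1.32; scene case 0.89; top case 0.5;
```

```bash
python3 - <<'E'
from h import *
def run(im,box,f,name):
    x0,x1,y0,y1=box;g=cv2.cvtColor(im[y0:y1,x0:x1],cv2.COLOR_BGR2GRAY);g=cv2.resize(g,None,fx=3,fy=3,interpolation=cv2.INTER_CUBIC)
    L=cv2.createLineSegmentDetector().detect(g)[0][:,0]/3+[x0,y0,x0,y0]
    for l in sorted(L,key=lambda l:-np.hypot(*(l[2:]-l[:2])))[:9]:
        for z in(.114,):
            a,b=f(l[:2],z),f(l[2:],z);d=b-a;h=np.degrees(np.arctan2(d[1],d[0]))%180
            print(name,np.round(l),"h",round(h,1),"len",round(float(np.hypot(*d[:2])),3),np.round(a[:2],3),np.round(b[:2],3))
for k in("top0","top6"):
    run(cv2.imread(f"pics/{k}.png"),(300,380,172,246),lambda p,z:atz("top",np.array(p)/[512,384],z)[:2],k)
w=np.load("w9.npz");s=dict(eef_pos=w["p"],eef_rot=w["R"])
run(cv2.imread("pics/w9.png"),(0,512,0,384),lambda p,z:wz(*p,z,s),"w9")
E
```

```text
top0 [350. 242. 302. 227.] h 72.8 len 0.142 [ 0.336 -0.295] [ 0.377 -0.16 ]
top0 [306. 226. 317. 187.] h 162.8 len 0.12 [ 0.379 -0.172] [ 0.494 -0.208]
top0 [370. 215. 356. 242.] h 149.0 len 0.088 [ 0.412 -0.356] [ 0.336 -0.31 ]
top0 [325. 178. 319. 199.] h 161.7 len 0.065 [ 0.52  -0.231] [ 0.459 -0.211]
top0 [335. 190. 350. 195.] h 73.2 len 0.047 [ 0.483 -0.257] [ 0.47  -0.302]
top0 [302. 188. 318. 186.] h 97.3 len 0.045 [ 0.492 -0.164] [ 0.498 -0.209]
top0 [354. 215. 340. 211.] h 72.6 len 0.041 [ 0.411 -0.308] [ 0.423 -0.269]
top0 [373. 204. 370. 215.] h 162.9 len 0.034 [ 0.445 -0.365] [ 0.412 -0.355]
top0 [317. 187. 323. 178.] h 144.4 len 0.033 [ 0.493 -0.207] [ 0.52  -0.226]
top6 [351. 242. 302. 227.] h 72.7 len 0.142 [ 0.335 -0.296] [ 0.377 -0.161]
top6 [306. 227. 317. 189.] h 162.6 len 0.112 [ 0.379 -0.172] [ 0.486 -0.206]
top6 [370. 215. 356. 241.] h 149.0 len 0.088 [ 0.413 -0.356] [ 0.337 -0.311]
top6 [354. 215. 329. 208.] h 73.3 len 0.071 [ 0.411 -0.308] [ 0.432 -0.24 ]
top6 [325. 178. 319. 199.] h 161.7 len 0.063 [ 0.519 -0.231] [ 0.46  -0.211]
top6 [369. 213. 373. 194.] h 
[... 242 characters left out ...]
034 [ 0.387 -0.236] [ 0.377 -0.268]
w9 [100. 148.  33.  -0.] h 90.0 len 0.118 [ 0.215 -0.161] [ 0.215 -0.043]
w9 [297. 120. 290. 241.] h 72.9 len 0.115 [ 0.389 -0.187] [ 0.355 -0.297]
w9 [203. 124. 165.  12.] h 90.0 len 0.089 [ 0.31  -0.168] [ 0.31  -0.079]
w9 [282. 226. 287. 115.] h 72.9 len 0.104 [ 0.352 -0.28 ] [ 0.382 -0.181]
w9 [263. 237. 264. 128.] h 73.6 len 0.104 [ 0.33  -0.285] [ 0.36  -0.186]
w9 [254. 126. 254. 232.] h 73.6 len 0.101 [ 0.352 -0.182] [ 0.324 -0.278]
w9 [265. 130. 265. 234.] h 73.9 len 0.1 [ 0.361 -0.188] [ 0.333 -0.283]
w9 [ 66. 177. 153. 121.] h 14.0 len 0.098 [ 0.174 -0.177] [ 0.269 -0.153]
w9 [287. 115. 387. 117.] h 162.8 len 0.086 [ 0.382 -0.181] [ 0.464 -0.207]
```

```bash
python3 - <<'E'
from h import *
th=np.radians(90.29)
s8=dict(eef_pos=np.array([.46335,.21384,.16029]),eef_rot=np.array([[-1,-.005,0],[-.005,1,0],[0,0,-1.]]))
a,b=wz(238,118,.116,s8),wz(255,302,.116,s8);print(a,b,np.linalg.norm(a-b),(a+b)/2)
def lat(X,s): # in tool frame
    return s["eef_rot"].T@(X-s["eef_pos"])
s=observe();print(s["eef_pos"],s["q"])
for n in("panel_bare_edge","panel_gasket_edge","panel"):
    X=tri(n)
    if X is not None: print("   tool:",np.round(lat(X,s),4))
grab_frame("wrist")
for n in("panel_bare_edge","panel_gasket_edge","panel"):
    m=mark_of("wrist",n)
    if m:
        p=np.array(m[0]["point"])*[512,384];o,d=wray(*p,s);R=s["eef_rot"].T;o=R@(o-s["eef_pos"]);d=R@d
        print(n,m[0]["score"],"at tool y=0:",np.round(o-d*o[1]/d[1],4),"at tool z -.035/.085:",np.round(o+d*((-.035-o[2])/d[2]),4),np.round(o+d*((.085-o[2])/d[2]),4))
w=np.load("w9.npz");s=dict(eef_pos=w["p"],eef_rot=w["R"])
g=cv2.imread("pics/w9.png").mean(2)
for x in(250,254,258,262,266): print(x,[int(v) for v in g[112:140:2,x]])
E
```

```text
[0.3946462  0.20304555] [0.52482583 0.21368553] 0.13061372779596417 [0.45973602 0.20836554]
[ 0.39102502 -0.18888598  0.30618419] [-0.1618322  -0.0034586   0.54287364  2.04674886  0.00230521  1.10027254
  0.09505596]
panel_bare_edge scene 0.74 [275. 198.] panel_bare_edge top 0.83 [331. 210.] [ 0.3928 -0.1976  0.3373] [0.004, 0.004]
   tool: [-0.0079  0.004  -0.0311]
panel_gasket_edge scene 0.76 [268. 227.] panel_gasket_edge top 0.85 [318. 214.] [ 0.3939 -0.1847  0.2112] [0.0092, 0.0092]
   tool: [0.0048 0.0018 0.095 ]
panel scene 0.88 [271. 212.] panel top 0.73 [319. 216.] [ 0.3902 -0.1834  0.2728] [0.0002, 0.0002]
   tool: [ 0.005  -0.0023  0.0334]
panel_bare_edge 0.85 at tool y=0: [ 0.1738  0.     -0.2672] at tool z -.035/.085: [ 0.0019  0.002  -0.035 ] [-0.087   0.0031  0.085 ]
panel 0.94 at tool y=0: [ 0.0508  0.     -0.0801] at tool z -.035/.085: [ 0.0301 -0.0009 -0.035 ] [-0.0249 -0.0035  0.085 ]
250 [193, 194, 194, 195, 194, 195, 194, 194, 194, 195, 195, 195, 193, 195]
254 [103, 104, 118, 131, 132, 132, 133, 131, 133, 132, 133, 133, 132, 132]
258 [111, 113, 143, 146, 149, 149, 148, 148, 148, 148, 149, 149, 149, 149]
262 [195, 183, 135, 142, 144, 144, 143, 145, 144, 144, 145, 145, 145, 143]
266 [194, 194, 195, 194, 196, 195, 194, 196, 195, 192, 193, 193, 192, 194]
```

>>> arm_command:
  deltas:
    - {"slide": [-3, -26, -20], "roll": -0.016}
    - {"slide": [-3, -26, -30], "roll": 0}
    - {"slide": [-2, -25, -30], "roll": 0}
    - {"slide": [0, 0, -30], "roll": 0}
    - {"slide": [0, 0, 0], "roll": 0}
    - {"slide": [0, 0, 0], "roll": 0}

```text
t: 24.3
eef_pos: [0.3844, -0.2658, 0.1975]
eef_rot: [[0.295, 0.955, -0.001], [0.955, -0.295, 0.0], [-0.0, -0.001, -1.0]]
ft_force: [0.5, -0.4, -0.4]
opening: 0.042
grasp_force: 62.6
```

```bash
cat > uw.py <<'E'
from h import *
s=observe();p=s["eef_pos"];print("t",s["t"],"U",round((p[0]*.9553-p[1]*.2957-.4407)*1e3,1),"w err",round((p[0]*.2957+p[1]*.9553+.141)*1e3,1),"z",round(p[2]*1e3,1),"head",round(float(np.degrees(np.arctan2(s["eef_rot"][1,1],s["eef_rot"][0,1]))),2),"F",np.round(s["ft_force"],1),"q",np.round(s["q"],2),s["opening"])
E
python3 uw.py
```

```text
t 24.3 U 5.1 w err 0.8 z 197.5 head -17.18 F [ 0.5 -0.4 -0.4] q [-0.01  0.23  0.62  2.11 -0.18  0.85  0.42] 0.0416162972403111
```

>>> arm_command:
  deltas:
    - {"slide": [0, 0, -25], "roll": 0}
    - {"slide": [0, 0, -25], "roll": 0}
    - {"slide": [0, 0, -18], "roll": 0}
    - {"slide": [0, 0, 0], "roll": 0}

```text
t: 24.7
eef_pos: [0.3847, -0.2654, 0.1293]
eef_rot: [[0.294, 0.956, -0.001], [0.956, -0.294, 0.0], [0.0, -0.001, -1.0]]
ft_force: [-0.5, -0.1, -0.6]
opening: 0.04
grasp_force: 62.6
```

>>> arm_command:
  deltas:
    - {"slide": [0, 0, -5], "roll": 0}
    - {"slide": [0, 0, 0], "roll": 0}

```text
t: 24.9
eef_pos: [0.3854, -0.2659, 0.1254]
eef_rot: [[0.295, 0.956, 0.002], [0.956, -0.295, -0.0], [0.0, 0.002, -1.0]]
ft_force: [0.5, 0.1, -1.6]
opening: 0.039
grasp_force: 62.6
```

>>> arm_command:
  deltas:
    - {"slide": [0, 0, -4], "roll": 0}
    - {"slide": [0, 0, 0], "roll": 0}

```text
t: 25.1
eef_pos: [0.3846, -0.2658, 0.1206]
eef_rot: [[0.295, 0.955, 0.001], [0.955, -0.295, 0.0], [0.0, 0.001, -1.0]]
ft_force: [-0.6, -0.5, -1.9]
opening: 0.038
grasp_force: 62.6
```

>>> arm_command:
  deltas:
    - {"slide": [0, 0, -4], "roll": 0}
    - {"slide": [0, 0, 0], "roll": 0}

```text
t: 25.3
eef_pos: [0.3842, -0.2657, 0.116]
eef_rot: [[0.296, 0.955, -0.0], [0.955, -0.296, 0.0], [0.0, -0.0, -1.0]]
ft_force: [0.5, -0.3, -1.8]
opening: 0.038
grasp_force: 62.7
```

>>> arm_command:
  deltas:
    - {"slide": [0, 0, -3], "roll": 0}
    - {"slide": [0, 0, 0], "roll": 0}

```text
t: 25.5
eef_pos: [0.384, -0.2658, 0.1129]
eef_rot: [[0.296, 0.955, -0.001], [0.955, -0.296, 0.0], [0.0, -0.001, -1.0]]
ft_force: [-0.6, -0.0, -1.7]
opening: 0.036
grasp_force: 62.9
```

>>> arm_command:
  deltas:
    - {"slide": [0, 0, -3], "roll": 0}
    - {"slide": [0, 0, 0], "roll": 0}

```text
t: 25.7
eef_pos: [0.3827, -0.2653, 0.1097]
eef_rot: [[0.296, 0.955, -0.003], [0.955, -0.296, 0.002], [0.001, -0.004, -1.0]]
ft_force: [-4.0, 0.8, 0.9]
opening: 0.035
grasp_force: 64.4
```

>>> arm_command:
  deltas:
    - {"slide": [0, 0, -2], "roll": 0}
    - {"slide": [0, 0, 0], "roll": 0}

```text
t: 25.9
eef_pos: [0.382, -0.2651, 0.1077]
eef_rot: [[0.296, 0.955, -0.004], [0.955, -0.296, 0.003], [0.001, -0.005, -1.0]]
ft_force: [-6.6, 2.1, 4.4]
opening: 0.037
grasp_force: 67.6
```

>>> arm_command:
  deltas:
    - {"slide": [-1, 0.3, -2], "roll": 0}
    - {"slide": [-1, 0.3, -1], "roll": 0}
    - {"slide": [0, 0, 0], "roll": 0}

```text
t: 26.2
eef_pos: [0.3815, -0.2647, 0.1063]
eef_rot: [[0.295, 0.955, -0.001], [0.955, -0.295, 0.003], [0.002, -0.002, -1.0]]
ft_force: [-7.0, 5.6, 21.0]
opening: 0.038
grasp_force: 72.4
```

>>> arm_command:
  deltas:
    - {"slide": [-1, 0.3, -2], "roll": 0}
    - {"slide": [-1, 0.3, -1], "roll": 0}
    - {"slide": [0, 0, 0], "roll": 0}

```text
t: 26.5
eef_pos: [0.3818, -0.2648, 0.1058]
eef_rot: [[0.295, 0.955, 0.003], [0.955, -0.295, 0.003], [0.004, 0.003, -1.0]]
ft_force: [-9.2, 7.8, 46.3]
opening: 0.036
grasp_force: 80.9
```

>>> arm_command:
  deltas:
    - {"slide": [0, 0, 3], "roll": 0}
    - {"slide": [0, 0, 0], "roll": 0}

```text
t: 26.7
eef_pos: [0.3808, -0.2648, 0.1062]
eef_rot: [[0.296, 0.955, 0.002], [0.955, -0.296, 0.0], [0.001, 0.002, -1.0]]
ft_force: [-3.6, 2.4, 15.6]
opening: 0.034
grasp_force: 68.3
```

>>> arm_command:
  deltas:
    - {"slide": [3, -1, 0], "roll": 0}
    - {"slide": [4, -1, 0], "roll": 0}
    - {"slide": [5, -1.5, 0], "roll": 0}
    - {"slide": [5, -1.5, 0], "roll": 0}
    - {"slide": [0, 0, 0], "roll": 0}
  grip: 12
  force: 20

```text
t: 27.2
eef_pos: [0.3977, -0.2698, 0.1049]
eef_rot: [[0.295, 0.955, -0.001], [0.955, -0.295, -0.0], [-0.0, -0.001, -1.0]]
ft_force: [-0.6, 0.1, 0.9]
opening: 0.141
grasp_force: 1.5
```

```bash
python3 uw.py; python3 - <<'E'
from h import *
for n in("panel_bare_edge","panel_gasket_edge"):
    X=tri(n)
    if X is not None: print("  U,w,Z",np.round([X[0]*.9553-X[1]*.2957-.4407,X[0]*.2957+X[1]*.9553+.141,X[2]-.021],4))
E
```

```text
t 27.2 U 19.0 w err 0.9 z 104.9 head -17.16 F [-0.6  0.1  0.9] q [ 0.08  0.42  0.54  2.14 -0.35  0.67  0.56] 0.14127958150657155
panel_bare_edge scene 0.6 [296. 260.] panel_bare_edge top 0.77 [345. 216.] [ 0.4011 -0.2746  0.1427] [0.0056, 0.0056]
  U,w,Z [ 0.0237 -0.0027  0.1217]
panel_gasket_edge scene 0.67 [287. 287.] panel_gasket_edge top 0.7 [333. 229.] [ 0.3782 -0.2672  0.0188] [0.0027, 0.0027]
  U,w,Z [-0.0004 -0.0024 -0.0022]
```

>>> arm_command:
  deltas:
    - {"slide": [4, -1, 0], "roll": 0}
    - {"slide": [5, -2, 0], "roll": 0}
    - {"slide": [5, -1.5, 0], "roll": 0}
    - {"slide": [5, -1.5, 0], "roll": 0}
    - {"slide": [5, -1.5, 0], "roll": 0}
    - {"slide": [5, -1.5, 0], "roll": 0}
    - {"slide": [5, -1.5, 0], "roll": 0}
  grip: 30

```text
t: 28.3
eef_pos: [0.4318, -0.2803, 0.1052]
eef_rot: [[0.296, 0.955, -0.0], [0.955, -0.296, -0.0], [-0.0, -0.0, -1.0]]
ft_force: [0.4, 0.2, 0.1]
opening: 0.352
grasp_force: 0.0
```

```bash
python3 uw.py; python3 - <<'E'
from h import *
for n in("panel_bare_edge","panel_gasket_edge"):
    X=tri(n)
    if X is not None: print("  U,w,Z",np.round([X[0]*.9553-X[1]*.2957-.4407,X[0]*.2957+X[1]*.9553+.141,X[2]-.021],4))
E
```

```text
t 28.3 U 54.7 w err 0.9 z 105.2 head -17.19 F [0.4 0.2 0.1] q [ 0.08  0.47  0.53  2.06 -0.36  0.7   0.55] 0.3524424673921112
panel_bare_edge scene 0.79 [311. 260.] panel_bare_edge top none

panel_gasket_edge scene 0.84 [283. 284.] panel_gasket_edge top 0.44 [279. 202.] [ 0.5304 -0.1286 -0.347 ] [0.0058, 0.0058]
  U,w,Z [ 0.104  0.175 -0.368]
```

>>> arm_command:
  deltas:
    - {"slide": [2, -0.5, 0], "roll": 0}
    - {"slide": [0, 0, 0], "roll": 0}
    - {"slide": [0, 0, 0], "roll": 0}
  grip: 45

```text
t: 29.0
eef_pos: [0.4334, -0.2807, 0.1053]
eef_rot: [[0.296, 0.955, 0.0], [0.955, -0.296, -0.0], [-0.0, 0.0, -1.0]]
ft_force: [-0.5, 0.3, -0.0]
opening: 0.53
grasp_force: 0.0
```

>>> arm_command:
  deltas:
    - {"slide": [0, 0, 10], "roll": 0}
    - {"slide": [0, 0, 20], "roll": 0}
    - {"slide": [0, 0, 40], "roll": 0}
    - {"slide": [0, 0, 40], "roll": 0}
    - {"slide": [0, 0, 0], "roll": 0}

```text
t: 29.5
eef_pos: [0.436, -0.2828, 0.2208]
eef_rot: [[0.296, 0.955, 0.01], [0.955, -0.296, -0.004], [-0.001, 0.01, -1.0]]
ft_force: [0.3, -0.2, 0.1]
opening: 0.525
grasp_force: 0.0
```

```bash
python3 uw.py; cat > pan.py <<'E'
from h import *
for n in("panel_bare_edge","panel_gasket_edge","panel"):
    X=tri(n)
    if X is not None: print("  U,w,Z",np.round([X[0]*.9553-X[1]*.2957-.4407,X[0]*.2957+X[1]*.9553+.141,X[2]-.021],4))
E
python3 pan.py
```

```text
t 29.5 U 59.4 w err -0.3 z 220.8 head -17.23 F [ 0.3 -0.2  0.1] q [-0.01  0.29  0.63  1.98 -0.21  0.93  0.42] 0.5250144747295833
panel_bare_edge scene 0.81 [313. 258.] panel_bare_edge top 0.57 [346. 202.] [ 0.4492 -0.2892  0.1106] [0.0001, 0.0001]
  U,w,Z [ 0.0739 -0.0024  0.0896]
panel_gasket_edge scene 0.91 [283. 287.] panel_gasket_edge top 0.9 [329. 231.] [ 0.3746 -0.2548  0.0081] [0.0029, 0.0029]
  U,w,Z [-0.0075  0.0084 -0.0129]
panel scene 0.8 [298. 273.] panel top 0.56 [337. 217.] [ 0.4128 -0.2728  0.0579] [0.0018, 0.0018]
  U,w,Z [0.0343 0.0024 0.0369]
```

>>> arm_command:
  deltas:
    - {"slide": [6, -2, -20], "roll": 0}
    - {"slide": [0, 0, -20], "roll": 0}
    - {"slide": [0, 0, 0], "roll": 0}
    - {"slide": [0, 0, 0], "roll": 0}
    - {"slide": [0, 0, -20], "roll": 0}
    - {"slide": [0, 0, -20], "roll": 0}
    - {"slide": [0, 0, 0], "roll": 0}
  grip: 0

```text
t: 30.8
eef_pos: [0.4385, -0.2822, 0.1345]
eef_rot: [[0.296, 0.955, -0.002], [0.955, -0.296, 0.001], [0.0, -0.003, -1.0]]
ft_force: [0.2, -0.4, 0.0]
opening: -0.003
grasp_force: 0.0
```

>>> arm_command:
  deltas:
    - {"slide": [0, 0, -4], "roll": 0}
    - {"slide": [0, 0, 0], "roll": 0}

```text
t: 31.0
eef_pos: [0.4399, -0.2831, 0.1322]
eef_rot: [[0.296, 0.955, 0.001], [0.955, -0.296, -0.001], [-0.0, 0.002, -1.0]]
ft_force: [-0.3, -0.4, 0.3]
opening: -0.002
grasp_force: 0.0
```

>>> arm_command:
  deltas:
    - {"slide": [0, 0, -3], "roll": 0}
    - {"slide": [0, 0, 0], "roll": 0}

```text
t: 31.2
eef_pos: [0.4403, -0.2833, 0.1292]
eef_rot: [[0.296, 0.955, 0.002], [0.955, -0.296, -0.001], [-0.0, 0.003, -1.0]]
ft_force: [0.5, -0.6, 3.2]
opening: 0.005
grasp_force: 2.5
```

>>> arm_command:
  deltas:
    - {"slide": [0, 0, -2], "roll": 0}
    - {"slide": [0, 0, 0], "roll": 0}

```text
t: 31.4
eef_pos: [0.4413, -0.2836, 0.1283]
eef_rot: [[0.296, 0.955, 0.004], [0.955, -0.296, -0.001], [-0.0, 0.005, -1.0]]
ft_force: [-0.9, 0.5, 11.1]
opening: 0.001
grasp_force: 5.9
```

>>> arm_command:
  deltas:
    - {"slide": [0, 0, -1], "roll": 0}
    - {"slide": [0, 0, 0], "roll": 0}

```text
t: 31.6
eef_pos: [0.4415, -0.2838, 0.128]
eef_rot: [[0.296, 0.955, 0.005], [0.955, -0.296, -0.001], [0.0, 0.005, -1.0]]
ft_force: [-0.5, 1.9, 17.9]
opening: 0.002
grasp_force: 10.2
```

>>> arm_command:
  deltas:
    - {"slide": [0, 0, 20], "roll": 0}
    - {"slide": [0, 0, 40], "roll": 0}
    - {"slide": [0, 20, 45], "roll": 0}
    - {"slide": [0, 45, 20], "roll": 0}
    - {"slide": [0, 45, 0], "roll": 0}
    - {"slide": [0, 45, 0], "roll": 0}
    - {"slide": [0, 0, 0], "roll": 0}
    - {"slide": [0, 0, 0], "roll": 0}

```text
t: 32.4
eef_pos: [0.4394, -0.1269, 0.2505]
eef_rot: [[0.293, 0.956, 0.0], [0.956, -0.293, 0.0], [0.0, 0.0, -1.0]]
ft_force: [0.0, -0.3, 0.4]
opening: 0.002
grasp_force: 0.0
```

```bash
python3 pan.py; python3 - <<'E'
from h import *
s=observe();print(s["t"],s["eef_pos"])
im=grab_frame("wrist");cv2.imwrite("pics/w20.png",im);sc=grab_frame("scene");cv2.imwrite("pics/scene20.png",sc);tp=grab_frame("top");cv2.imwrite("pics/top20.png",tp)
a=np.array([np.cos(np.radians(-17.2)),np.sin(np.radians(-17.2)),0])
# expected outline of outer face of the seated panel, projected
u=a;w=np.array([-a[1],a[0],0]);z=np.array([0,0,1]);S=.4407*u-.141*w+.021*z
A=.574*u+.819*z;N=-.819*u+.574*z
C=[S+sx*A+sy*w+.006*N for sx,sy in((.0,-.07),(.0,.07),(.12,.07),(.12,-.07))]
for c,img,th in(("top",tp,0),("scene",sc,0)):
    q=np.array([proj(c,x) for x in C],np.float32);print(c,"expected",np.round(q,1).tolist())
    g=img.min(2).astype(int);sat=img.max(2).astype(int)-g
    x0,y0=np.int32(q.min(0)-8);x1,y1=np.int32(q.max(0)+8)
    G=cv2.resize(cv2.cvtColor(img[y0:y1,x0:x1],cv2.COLOR_BGR2GRAY),None,fx=3,fy=3,interpolation=cv2.INTER_CUBIC)
    L=cv2.createLineSegmentDetector().detect(G)[0][:,0]/3+[x0,y0,x0,y0]
    for l in sorted(L,key=lambda l:-np.hypot(*(l[2:]-l[:2])))[:7]: print("   ",np.round(l,1))
E
```

```text
panel_bare_edge scene 0.9 [312. 257.] panel_bare_edge top 0.71 [344. 204.] [ 0.4458 -0.2846  0.1122] [0.0029, 0.0029]
  U,w,Z [0.0694 0.0009 0.0912]
panel_gasket_edge scene 0.79 [283. 287.] panel_gasket_edge top 0.94 [331. 229.] [ 0.375  -0.2597  0.0122] [0.0068, 0.0068]
  U,w,Z [-0.0056  0.0038 -0.0088]
panel scene 0.62 [297. 272.] panel top 0.62 [339. 217.] [ 0.4099 -0.274   0.0693] [0.0035, 0.0035]
  U,w,Z [0.0319 0.0005 0.0483]
33.0 [ 0.43932513 -0.12790244  0.25020837]
top expected [[354.3999938964844, 237.60000610351562], [310.1000061035156, 224.10000610351562], [321.5, 197.60000610351562], [369.29998779296875, 211.89999389648438]]
    [333.6 200.4 329.  229.7]
    [370.1 215.2 355.9 241.1]
    [354.6 235.9 366.9 213.8]
    [357.3 207.7 335.4 200.9]
    [375.7 193.2 369.9 215.3]
    [350.3 241.9 329.1 235.4]
    [372.9 212.7 375.9 200. ]
scene expected [[299.70001220703125, 305.79998779296875], [273.6000061035156, 266.3999938964844], [296.20001220703125, 237.5], [325.20001220703125, 276.79998779296875]]
    [270.5 267.6 297.3 308.8]
    [301.1 303.5 323.2 279.3]
    [294.1 240.2 274.3 264.5]
    [319.6 269.5 303.8 248.2]
    [313.  244.6 328.5 265. ]
    [265.  296.2 283.9 312.6]
    [299.1 244.  313.5 263.8]
```

```bash
python3 -c "
from h import *
print(r.sign_off())"
```

```text
the job is handed in; nothing more can be done
None
```

The panel is on the case's sloping front, gasket against the rim, bare edge up and lower edge down in the channel. It has been let go and the job was handed in at about 33 s of the 51 s. My measurements agree with a full seat, but the hand-in returned no verdict.

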